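File the loose wood sample in the dial-covered sample box

TASK

Turn the clear cover of the round sample box by its grip until the cut-out opening is squarely over the empty compartment. Draw the wood sample out from under the front edge of the tin crate without shifting or tipping the crate, and lay the sample flat on the floor of that compartment. Leave the opening over that compartment, and leave the small tin, the brush and the sanding block where they are.

Things in the scene. Friction and masses are not known exactly. Their poses are not given: they have to be found in the camera images.
- sample_box: Round grey box fixed to the counter, 260 mm across, wall top 36 mm up; origin on the counter at its centre, z up. Five equal 72-degree compartments, radius 20 mm (centre post) to 126 mm (wall), floor 8 mm up, dividers 3 mm thick, tops 35 mm up. The empty one, seen through the clear cover, is centred on the -x axis; the others hold wood samples, two deep.
- empty_compartment (a point): Point on the floor of the empty compartment, on its middle line, 70 mm from the box centre; same axes as the sample box (so the box centre lies 70 mm along +x, and +x runs radially inwards).
- opening (a point): Middle of the opening, on the cover's top face, 70 mm from its centre; +x runs to the centre. The clear round cover (262 mm across, 37 to 41 mm above the counter, black trim on rim and opening edges) turns about the box's centre. Its only opening is a 66-degree sector cut right out through the rim, from radius 26 mm outwards.
- cover (a joint): Angle of the cover in the box: 0 (or a full turn, 6.283) when the opening is centred over the empty compartment; grows counter-clockwise seen from above; turns without stops either way and stays where it is left (friction about 0.12 N m).
- grip (a point): Middle of the cover's black bar grip, on the turning axis, 60 mm above the counter; axes as the cover. The bar is 60 mm long along x (in line with the opening; a white mark on top is at the opening's end), 14 mm wide, its top 72 mm above the counter; it stands on a hub 52 mm across, 45 mm above the counter.
- sample_mid (a point): Centre of the loose wood sample: a plain brown board 70 mm long (x axis), 40 mm wide (y), 10 mm thick (z), 30 g, flat on the counter. Its +x end, about 30 mm, is under the front edge of the crate; the other 40 mm stick out towards the robot. Drawing it out takes up to about 18 N.
- crate_mid (a point): Middle of the open plywood crate, 50 mm above the counter: 260 mm deep (x axis, front to rear), 240 wide, 100 high, 2.9 kg with two tins (tops 130 mm up) in its rear half. The front wall stands over the sample, facing the robot: no room there for an upright gripper. It leans back 2.5 degrees, a third of its weight on the sample; once that is out, the front sinks 10 mm to the counter.
- small_tin: Small closed steel tin, bystander, 72 mm across, 78 mm high; origin under its centre.
- flat_brush: Flat paint brush lying on the counter, bystander, about 170 mm long and 25 mm high; origin under its middle.
- sanding_block: Cork sanding block lying on the counter, bystander, 100 x 60 x 28 mm; origin under its centre.
Things that resemble listed ones, but are neither listed nor needed, are in the scene too. There is more than one size of the part that bears sample_mid; the job needs the smallest.

How it is judged:
By the outcome, as a careful person would: the job done as asked, in the order asked, and still so for the second after the job is handed in, with the robot touching nothing.
It also fails if it takes over 72 s, if anything falls off the work surface, if the arm or the gripper's body presses on something with over 40 N, if the wrist force passes 120 N, or if a joint passes its speed limit or range.

ROBOT

A 7-joint arm with a two-finger parallel gripper is mounted at the origin on the work surface. World frame = base frame: x ahead of the robot, y to its left, z up, the work surface at z = 0. Lengths are in m, angles in rad, forces in N, time in s.
With the tool pointing down it reaches from about 0.35 to 0.9 m from the base axis. Payload 8.1 kg.
Tool frame: the origin (TCP) lies at the very end of the fingers, on their centre line; the grasp point (between the pads) lies 19 mm behind it (arm.tcp_to_grasp is the z of the grasp point in the tool frame, in m); z points along the fingers, y is the line along which they close (so a half turn about z gives the same grasp; the last joint's range is limited). The gripper opens to 92 mm and grips with 3 to 60 N. Pads are 19 mm wide; open, the fingers measure 130 mm over their backs; the gripper's body (75 mm by 190 mm) begins 47 mm behind the grasp point.
Start: joints at [-1.314, 0.434, 0.025, 1.573, -0.012, 1.134, -0.075], TCP at [0.22, 0.585, 0.227] pointing down, gripper open.
Joint ranges: [-2.62, 2.62], [-0.44, 2.09], [-1.27, 1.32], [0.08, 2.57], [-1.32, 4.46], [0.12, 2], [-2.74, 2.74]. Speed limits (rad/s): [2.22, 2.22, 3.01, 3.01, 3.14, 3.14, 3.14].

INTERFACE

Orientations are given as a rotation vector (axis times angle).
In Python, from cell import readout, vision, sign_off, arm gives the robot as it stands. The module is installed in compiled form; this text tells all that it offers.
- The arm moves only by the shell command python3 -m creep 'ROWS' [FORCE]. ROWS is JSON, a list of rows, each a list of 5 numbers: the shift along the tool's x, y, z in units of 4 cm (1.0 is 4 cm), then the turn about the tool's z in units of 4 degrees (1.0 is 4 degrees), then the opening, from 0 (shut) to 1 (fully open). A call has 1 to 12 rows; each row shifts and turns the commanded pose from where the row before left it, along the tool's axes as they then stand; what a row does not reach is not made up. A row lasts 1/8 s, in which the tool goes at most 62.5 mm and 10.7 degrees, less where a joint would pass 70% of its speed; a pose out of reach is approached as far as the arm can. A call with a number of a shift or a turn outside -1 to 1 is refused whole. A call with a gripper value outside its range is refused whole. The fingers move at their own pace and stop on an object; FORCE is the grip in N (left out, the last holds). Time passes only in rows, so rows that do not move let the fingers close. It gives the time, the measured TCP pose, the force, the opening and the grip force at its end, in the units of the state.
- readout.observe(): the state, without advancing time (a new reading comes with each control period).
- vision.get_image(name): name is "side" or "top"; returns a dict with "pixels" (480x640x3 uint8, blue, green, red), "z_map" (480x640 float32, m along the optical axis (not along the pixel's ray), 0 where there is no reading), "camera_matrix" (3x3 intrinsics, pixels), "position" and "rotation" of the camera in the world. Camera axes: x right, y up, looking along -z (the intrinsics and any distortion apply to the point x, -y, -z); pixel columns grow to the right and rows downward; lengths in m; the calibration is good to about 2 mm. A picture is of the moment at which its call begins.
- sign_off(): hands the job in; it is judged then, once.
The state is a dict: "clock": time; "joints": joint angles; "dq": joint speeds; "joint_efforts": joint torques, N m; "position": TCP position; "ee_rot": TCP orientation; "force": force on the tool from outside, world axes, zero at the start; "ft_torque": the same for the moment, N m; "width": opening from 0.0 (shut) to 1.0 (fully open); "gripper_force": force on a finger pad.
Only numpy, scipy, OpenCV 4.12 (cv2) and the standard library are available. Lean on these libraries where they do the work, as an engineer would, in place of code of your own. Each camera call takes 0.05 s, during which the arm holds its last target. There are 200 camera calls.

## Working session

There is one attempt and no reset: what is moved stays moved. The work goes in short steps, Python scripts to look and compute and a shell command to move; the robot and the scene stay as the last step left them, time stands still between calls to the robot, and variables do not carry over. Pictures are saved under pics/ and viewed, at most 10 in all, crops included, and the job is handed in when it is done.

```bash
mkdir -p pics
cat > h.py <<'E'
import numpy as np, cv2
from cell import readout, vision, arm
from scipy.spatial.transform import Rotation as R
def grab(n):
    im=vision.get_image(n); return im
def rot(im):
    r=np.array(im['rotation'],float)
    return r if r.shape==(3,3) else (R.from_rotvec(r).as_matrix() if r.size==3 else R.from_quat(r).as_matrix())
def on_plane(im,uv,z):
    uv=np.atleast_2d(np.array(uv,float)); K=np.array(im['camera_matrix'])
    d=np.c_[(uv[:,0]-K[0,2])/K[0,0],-(uv[:,1]-K[1,2])/K[1,1],-np.ones(len(uv))]@rot(im).T
    p=np.array(im['position']); return p+d*((z-p[2])/d[:,2])[:,None]
def depth_pts(im):
    K=np.array(im['camera_matrix']); v,u=np.mgrid[:480,:640]; Z=im['z_map']
    P=np.stack([(u-K[0,2])/K[0,0]*Z,-(v-K[1,2])/K[1,1]*Z,-Z],-1)
    return P@rot(im).T+np.array(im['position'])
def proj(im,P):
    q=(np.atleast_2d(P)-np.array(im['position']))@rot(im); K=np.array(im['camera_matrix'])
    return np.c_[K[0,0]*q[:,0]/-q[:,2]+K[0,2],K[1,1]*-q[:,1]/-q[:,2]+K[1,2]]
E
python3 - <<'E'
from h import *
s=readout.observe(); print(s, arm.tcp_to_grasp)
print(R.from_rotvec(s['ee_rot']).as_matrix().round(3))
for n in('top','side'):
    im=grab(n); print(n,{k:(v if k not in('pixels','z_map') else v.shape) for k,v in im.items()})
    cv2.imwrite(f'pics/{n}0.png',im['pixels'])
E
```

```text
{'clock': 0.0, 'joints': array([-1.31355464,  0.43521512,  0.02499772,  1.57412815, -0.01159308,
        1.13401189, -0.07510448]), 'dq': array([-0.00032014, -0.00139656,  0.00048154,  0.00034835, -0.00020629,
        0.00035936,  0.00116664]), 'joint_efforts': array([ 1.05096733e-03, -6.67829990e+01,  9.85040590e-01, -3.14458752e+01,
       -6.07070443e-02,  4.26604156e-02,  1.38441551e-04]), 'position': array([0.21996208, 0.5844441 , 0.22593815]), 'ee_rot': array([-5.62315711e-01, -3.09072732e+00,  2.53280137e-03]), 'force': array([ 0.25646075,  0.93148963, -0.35344989]), 'ft_torque': array([-0.01010378,  0.02910711, -0.0075374 ]), 'gripper_force': 0.0, 'width': 0.9963088032145303} -0.0188
[[-0.936  0.352 -0.   ]
 [ 0.352  0.936 -0.002]
 [-0.    -0.002 -1.   ]]
top {'pixels': (480, 640, 3), 'z_map': (480, 640), 'camera_matrix': array([[516.6859443 ,   0.        , 315.9921759 ],
       [  0.        , 516.6859443 , 242.18753101],
       [  0.        ,   0.        ,   1.        ]]), 'position': array([0.35568442, 0.06586632, 1.14892861]), 'rotation': array([ 0.16288043, -0.14522125, -1.59352161])}
side {'pixels': (480, 640, 3), 'z_map': (480, 640), 'camera_matrix': array([[527.42023983,   0.        , 319.20921663],
       [  0.        , 527.42023983, 249.18876687],
       [  0.        ,   0.        ,   1.        ]]), 'position': array([0.49350286, 0.92542189, 0.81546315]), 'rotation': array([ 0.0539487 , -1.29077144, -2.80837506])}
```

View pics/top0.png

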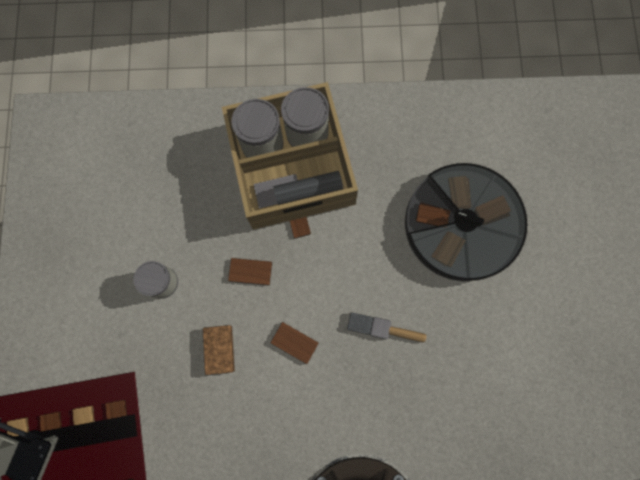

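View pics/side0.png

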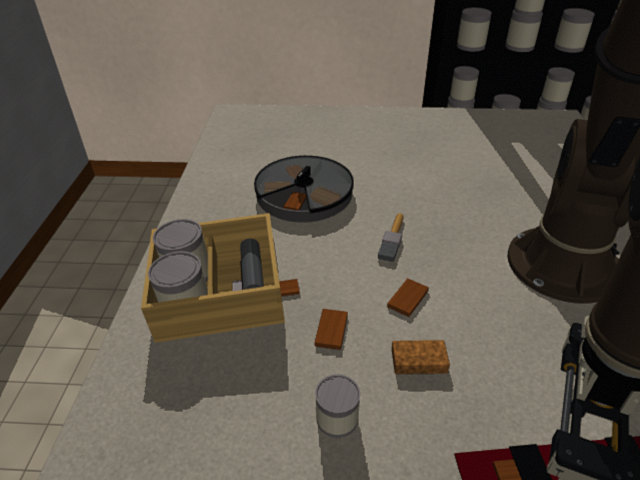

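The top view shows the crate at (290,155), and three brown boards. One at (300,227) pokes out from under the crate's front wall; the loose ones at (250,271) and (294,342) are free and larger. The one at (300,227) fits the description. The box is at (466,221), with its opening now facing left (~(430,208)) over a full compartment, and the empty compartment appears to be at lower right (~(487,250)). I'll check both in one enlarged crop.

Run:
```python
from h import *
im=grab('top'); px=im['pixels']
a=cv2.resize(px[150:290,395:535],(560,560),interpolation=cv2.INTER_CUBIC)
b=cv2.resize(px[190:250,270:330],(240,240),interpolation=cv2.INTER_CUBIC)
c=np.zeros((560,800,3),np.uint8); c[:,:560]=a; c[:240,560:]=b
side=grab('side'); s=cv2.resize(side['pixels'][265:315,260:310],(240,240),interpolation=cv2.INTER_CUBIC); c[280:520,560:]=s
cv2.imwrite('pics/crop1.png',np.clip(c*1.6,0,255).astype(np.uint8))
hsv=cv2.cvtColor(px,cv2.COLOR_BGR2HSV)
m=cv2.inRange(hsv,(0,120,40),(14,255,255))
n,l,st,ce=cv2.connectedComponentsWithStats(m)
for i in range(1,n):
    if st[i,4]>60:
        q=(l==i).astype(np.uint8); cn=max(cv2.findContours(q,0,2)[0],key=cv2.contourArea)
        rr=cv2.boxPoints(cv2.minAreaRect(cn)); w=on_plane(im,rr,0.01)
        print(st[i],ce[i].round(1),w[:,:2].round(4).tolist(), np.median(hsv[l==i],0))
# dark ring of cover: ellipse fit
P=depth_pts(im)
for uv in [(466,221),(460,213),(487,250),(440,240),(500,215),(152,279),(295,210),(470,218)]: print(uv,P[uv[1],uv[0]].round(4),px[uv[1],uv[0]])
```

```text
[417 204  32  22 493] [432.  214.7] [[0.6249, -0.1518], [0.6647, -0.163], [0.6473, -0.2287], [0.6077, -0.2171]] [ 12. 139.  77.]
[291 217  18  20 258] [299.5 226.7] [[0.6338, 0.133], [0.6414, 0.0992], [0.6029, 0.0908], [0.5954, 0.1244]] [ 12. 137.  82.]
[229 259  42  25 854] [249.7 271.1] [[0.5018, 0.2716], [0.5503, 0.2671], [0.5387, 0.1786], [0.4905, 0.1839]] [ 12. 136.  89.]
[272 324  45  38 912] [294.  342.5] [[0.3628, 0.1793], [0.4047, 0.1545], [0.3602, 0.0787], [0.3189, 0.1039]] [ 12. 133.  90.]
[205 327  28  46 621] [218.2 350.1] [[0.398, 0.3259], [0.3993, 0.2684], [0.3048, 0.263], [0.3035, 0.3195]] [ 14. 123. 112.]
[103 397  27  22 399] [115.5 408.4] [[0.2525, 0.5438], [0.2615, 0.4903], [0.2216, 0.4802], [0.2127, 0.5333]] [ 11. 150.  74.]
[ 71 404  26  21 102] [ 83.8 411. ] [[0.2411, 0.6107], [0.2488, 0.5596], [0.2119, 0.5505], [0.2043, 0.6013]] [  7.  143.5  62.5]
[ 39 408  24  23 400] [ 50.1 420.3] [[0.2334, 0.6795], [0.2402, 0.6294], [0.1995, 0.6195], [0.1928, 0.6693]] [ 11. 157.  72.]
[  5 415  25  16  78] [ 20.6 420.6] [[0.2115, 0.7459], [0.2378, 0.7394], [0.2207, 0.6858], [0.1946, 0.6926]] [  6. 148.  62.]
(466, 221) [ 0.609  -0.2503  0.0575] [13 13 14]
(460, 213) [ 0.6235 -0.2348  0.072 ] [76 80 80]
(487, 250) [ 0.5466 -0.2946  0.0425] [67 69 65]
(440, 240) [ 0.5728 -0.196   0.0371] [60 64 62]
(500, 215) [ 0.6237 -0.33    0.0427] [48 56 63]
(152, 279) [0.5001 0.4217 0.0736] [ 99  99 100]
(295, 210) [0.6386 0.1179 0.0809] [28 37 41]
(470, 218) [ 0.6116 -0.2548  0.0733] [20 21 20]
```

View pics/crop1.png

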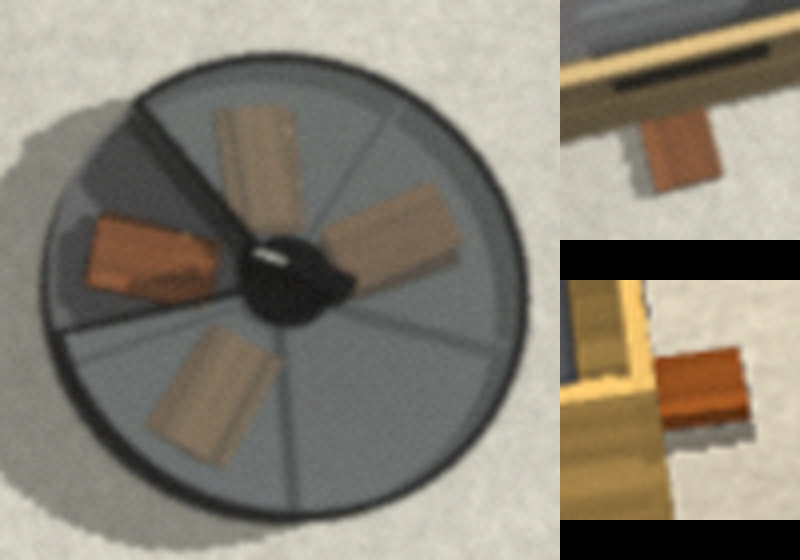

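The crop confirms it: the small sample sticks out below the front wall (its front end is at about (301,236) in the full image). The opening, framed by black trim, faces left. The empty compartment lies between the dividers that end near (468,275) and (517,237).

Run:
```python
from h import *
from scipy.optimize import least_squares
im=grab('top'); P=depth_pts(im); px=im['pixels']
g=cv2.cvtColor(px,cv2.COLOR_BGR2GRAY)
# cover rim: dark trim, z=.041, radius 131 mm
c0=np.array([0.609,-0.25]); W=None
v,u=np.mgrid[:480,:640]; W=on_plane(im,np.c_[u.ravel(),v.ravel()],0.041)[:,:2].reshape(480,640,2)
r=np.hypot(*(W-c0).transpose(2,0,1)); m=(g<32)&(r>.112)&(r<.14)
pts=W[m]
f=least_squares(lambda p:np.hypot(pts[:,0]-p[0],pts[:,1]-p[1])-p[2],[*c0,.127],loss='soft_l1',f_scale=.002)
c=f.x[:2]; print('centre',f.x.round(4),len(pts))
m2=(abs(P[...,2]-.072)<.003)&(r<.06); q=P[m2][:,:2]; 
print('bar pts',len(q),q.mean(0).round(4)); mu,vec=cv2.PCACompute(q.astype(np.float32),None); print('bar dir',np.degrees(np.arctan2(vec[0,1],vec[0,0])))
ang=lambda a:np.degrees(np.arctan2(*(a[:,:2]-c).T[::-1])).round(1)
print('opening edges',ang(on_plane(im,[(430,175.75),(409.5,233)],.041)))
print('mark',ang(on_plane(im,[(462.5,214.5)],.072)))
D=on_plane(im,[(468.25,275),(517.5,236.75),(492,179.5)],.035); print('dividers',ang(D))
# sample outline sub-pixel
hsv=cv2.cvtColor(px,cv2.COLOR_BGR2HSV); mm=cv2.inRange(hsv,(0,90,40),(16,255,255))[205:245,280:322]
cn=max(cv2.findContours(mm,0,2)[0],key=cv2.contourArea).reshape(-1,2)+[280,205]
w=on_plane(im,cn,.01)[:,:2]
for a in (10,12,13,14,16):
    x=np.array([np.cos(np.radians(a)),np.sin(np.radians(a))]); y=np.array([-x[1],x[0]]); print(a,np.sort(w@x)[[0,1,2,-1]].round(4),np.sort(w@y)[[0,1,2,3,-4,-3,-2,-1]].round(4))
# crate front wall from depth: top front edge
Q=P[190:235,230:370].reshape(-1,3); Q=Q[(Q[:,2]>.085)&(Q[:,2]<.115)]
B=np.unique((Q[:,1]/.01).round()); E=np.array([Q[(Q[:,1]/.01).round()==b][:,:2][Q[(Q[:,1]/.01).round()==b][:,0].argmin()] for b in B])
print(E.round(3).tolist());
```

```text
centre [ 0.609  -0.2501  0.124 ] 239
bar pts 133 [ 0.6137 -0.2551]
bar dir 67.89219
opening edges [31.2 99.2]
mark [42.8]
dividers [-179.2 -106.1  -36.3]
10 [0.6064 0.6069 0.6073 0.651 ] [-0.0166 -0.0163 -0.0154 -0.0153  0.0214  0.0214  0.0219  0.0223]
12 [0.6066 0.6071 0.6072 0.6504] [-0.0381 -0.0381 -0.0375 -0.0375 -0.0009 -0.0003 -0.0002 -0.0001]
13 [0.6064 0.6068 0.6068 0.6503] [-0.049  -0.0489 -0.0487 -0.0485 -0.0117 -0.0113 -0.0112 -0.0112]
14 [0.606  0.606  0.6062 0.65  ] [-0.0599 -0.0598 -0.0596 -0.0595 -0.0225 -0.0224 -0.0222 -0.022 ]
16 [0.6037 0.6043 0.6046 0.6487] [-0.0821 -0.0821 -0.0816 -0.0815 -0.0446 -0.0443 -0.0438 -0.0437]
[[0.666, -0.007], [0.665, 0.004], [0.662, 0.015], [0.66, 0.017], [0.658, 0.034], [0.656, 0.038], [0.654, 0.053], [0.65, 0.064], [0.649, 0.073], [0.647, 0.083], [0.644, 0.094], [0.641, 0.105], [0.64, 0.111], [0.637, 0.124], [0.636, 0.134], [0.634, 0.145], [0.632, 0.154], [0.629, 0.164], [0.627, 0.172], [0.625, 0.184], [0.622, 0.194], [0.621, 0.202], [0.617, 0.213], [0.618, 0.219], [0.653, 0.227]]
```

```bash
python3 -m creep '[[-0.5,-0.5,0,0,1],[-1,-1,0,0,1],[-1,-1,0,0,1],[-1,-1,0,0,1],[-1,-1,0,0,1],[-1,-1,0,0,1],[-1,-1,0,0,1],[-1,-1,0,0,1],[-1,-1,0,0,1],[-1,-1,0,0,1],[-1,-1,0,0,1],[-1,-1,0,0,1]]' 30
python3 -m creep '[[-1,-1,0,0,0.5],[-1,-1,0,0,0.5],[-1,-1,0,0,0.5],[-1,-0.8,0,0,0.5],[-0.5,-0.3,0,0,0.5],[0,0,0,1,0.5],[0,0,0,1,0.5],[0,0,0,1,0.5],[0,0,0,1,0.5],[0,0,0,1,0.5],[0,0,0,1,0.5],[0,0,0,1,0.5]]'
cat >> h.py <<'E'
def go(t,yaw):  # target TCP, desired tool-y heading (deg): print shift in tool axes (units) and turn units
    s=readout.observe(); M=R.from_rotvec(s['ee_rot']).as_matrix(); y=np.degrees(np.arctan2(M[1,1],M[0,1]))
    d=(yaw-y+180)%360-180
    yw=np.radians(y); yv=np.array([np.cos(yw),np.sin(yw)]); xv=np.array([yv[1],-yv[0]])*-1
    if xv@M[:2,0]<0: xv=-xv
    e=np.array(t)-s['position']
    print('t',round(s['clock'],2),'pos',s['position'].round(4),'yaw',y.round(2),'j',s['joints'].round(2),'F',s['force'].round(1),'w',round(s['width'],3),'gf',round(s['gripper_force'],1))
    print('now axes units xyz',(M.T@e/.04).round(3),'turn',(-d/4).round(2))
    a=np.radians(yaw); Y=np.array([np.cos(a),np.sin(a),0]); Z=np.array([0,0,-1.]); X=np.cross(Y,Z)
    print('after-turn axes units',(np.array([X@e,Y@e,Z@e])/.04).round(3))
E
python3 -c "
from h import *
go([.609,-.25,.05],-25)"
```

```text
clock: 1.75
position: [0.4892, -0.0092, 0.227]
ee_rot: [0.562, 3.09, 0.001]
force: [1.0, 1.2, -0.5]
width: 1.0
gripper_force: 0.0
clock: 3.25
position: [0.5993, -0.2242, 0.2266]
ee_rot: [-1.296, -2.861, -0.0]
force: [0.1, 0.0, 0.2]
width: 0.502
gripper_force: 0.0
t 3.25 pos [ 0.5993 -0.2242  0.2266] yaw 41.26 j [-0.11  0.5   0.59  1.57 -0.29  1.16  1.26] F [0.1 0.  0.2] w 0.502 gf 0.0
now axes units xyz [-0.646 -0.242  4.414] turn 16.57
after-turn axes units [-0.481  0.492  4.414]
```

```bash
python3 -m creep '[[0,0,0,1,0.5],[0,0,0,1,0.5],[0,0,0,1,0.5],[0,0,0,1,0.5],[0,0,0.5,1,0.5],[0,0,0.5,1,0.5],[0,0,0.5,1,0.5],[0,0,0.5,1,0.5],[0,0,0,1,0.5],[0,0,0,1,0.5],[0,0,0,1,0.5],[0,0,0,1,0.5]]'
python3 -m creep '[[0,0,0,1,0.5],[0,0,0,1,0.5],[0,0,0,1,0.5],[0,0,0,1,0.5],[-0.48,0.49,0,0.5,0.5],[0,0,0,0,0.5]]'
python3 - <<'E'
from h import *
go([.609,-.25,.05],-25)
# close look with side view: bar
im=grab('side'); P=depth_pts(im); px=im['pixels']
uv=proj(im,[[.609,-.25,.06]])[0].astype(int); print(uv)
x0,y0=uv-[60,60]; c=cv2.resize(px[y0:y0+120,x0:x0+120],(600,600),interpolation=cv2.INTER_CUBIC)
cv2.imwrite('pics/c2.png',np.clip(c*1.5,0,255).astype(np.uint8))
E
```

```text
clock: 4.75
position: [0.5993, -0.2242, 0.1466]
ee_rot: [-2.348, -2.087, 0.0]
force: [0.7, -0.1, 0.3]
width: 0.498
gripper_force: 0.0
clock: 5.5
position: [0.6101, -0.2515, 0.1467]
ee_rot: [2.644, 1.694, -0.001]
force: [0.1, 0.3, 0.1]
width: 0.5
gripper_force: 0.0
t 5.5 pos [ 0.6101 -0.2515  0.1467] yaw -24.73 j [-0.2   0.68  0.84  1.62 -0.56  1.09  0.36] F [0.1 0.3 0.1] w 0.5 gf 0.0
now axes units xyz [ 0.027 -0.042  2.418] turn 0.07
after-turn axes units [ 0.024 -0.04   2.418]
[305 175]
```

View pics/c2.png

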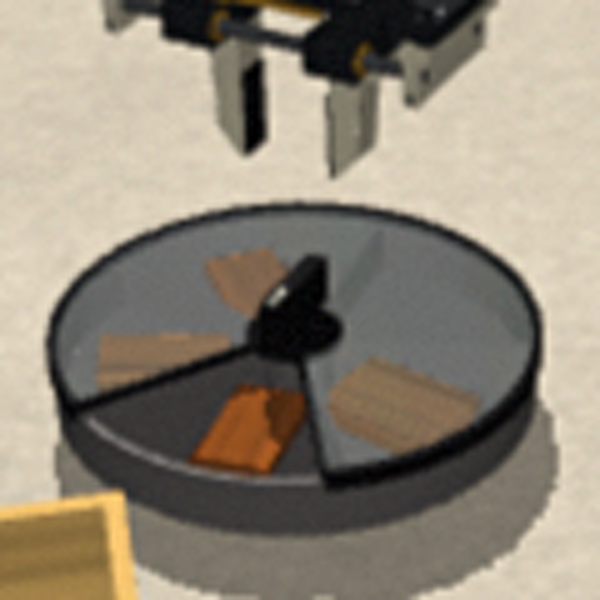

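The side view shows the open fingers straddling the bar (crop (300,285)), with the bar in line with the opening.

```bash
python3 -m creep '[[0.02,-0.04,0.6,0,0.5],[0,0,0.7,0,0.5],[0,0,0.7,0,0.5],[0,0,0.35,0,0.5],[0,0,0,0,0],[0,0,0,0,0],[0,0,0,0,0],[0,0,0,0,0],[0,0,0,-0.5,0],[0,0,0,-1,0],[0,0,0,-1,0],[0,0,0,-1,0]]' 30
python3 -m creep '[[0,0,0,-1,0],[0,0,0,-1,0],[0,0,0,-1,0],[0,0,0,-1,0],[0,0,0,-1,0],[0,0,0,-1,0],[0,0,0,-1,0],[0,0,0,-1,0],[0,0,0,-1,0],[0,0,0,-1,0],[0,0,0,-1,0],[0,0,0,-1,0]]'
python3 -c "
from h import *
go([.609,-.25,.05],-53)"
```

```text
clock: 7.05
position: [0.616, -0.2519, 0.0552]
ee_rot: [2.403, 2.001, 0.007]
force: [21.8, -11.0, -16.0]
width: 0.148
gripper_force: 29.9
clock: 8.55
position: [0.6127, -0.2526, 0.0551]
ee_rot: [1.387, 2.807, -0.004]
force: [9.9, -10.6, -6.7]
width: 0.147
gripper_force: 30.0
t 8.55 pos [ 0.6127 -0.2526  0.0551] yaw 37.42 j [ 0.01  0.7   0.47  1.68 -0.4   0.85  1.3 ] F [  9.9 -10.6  -6.7] w 0.147 gf 30.0
now axes units xyz [ 0.109 -0.035  0.127] turn 22.6
after-turn axes units [-0.036 -0.107  0.129]
```

Run:
```python
from h import *
go([.6143,-.2548,.055],-53)
im=grab('top'); c=np.array([.6143,-.2548])
ang=lambda a:np.degrees(np.arctan2(*(a[:,:2]-c).T[::-1])).round(1)
print('old opening edges',ang(on_plane(im,[(430,175.75),(409.5,233)],.041)))
print('dividers',ang(on_plane(im,[(468.25,275),(517.5,236.75),(492,179.5)],.035)))
v,u=np.mgrid[:480,:640]; W=on_plane(im,np.c_[u.ravel(),v.ravel()],0.041)[:,:2].reshape(480,640,2)
g=cv2.cvtColor(im['pixels'],cv2.COLOR_BGR2GRAY)
# polar unwrap about c at z=.035..041 to view trim angles
for z in(.041,.035):
  A=np.radians(np.arange(-180,180,1)); prof=[]
  for rr in np.arange(.085,.112,.003):
    uv=proj(im,np.c_[c[0]+rr*np.cos(A),c[1]+rr*np.sin(A),np.full(360,z)]).astype(np.float32)
    prof.append(cv2.remap(g,uv[None,:,0],uv[None,:,1],cv2.INTER_LINEAR)[0])
  p=np.median(prof,0); k=p-cv2.blur(p[None],(25,1))[0]
  i=np.argsort(k)[:30]; print(z,sorted([(int(j-180),int(p[j])) for j in i]))
```

```text
t 8.55 pos [ 0.6127 -0.2526  0.0551] yaw 37.42 j [ 0.01  0.7   0.47  1.68 -0.4   0.85  1.3 ] F [  9.9 -10.6  -6.7] w 0.147 gf 30.0
now axes units xyz [-0.068 -0.003  0.004] turn 22.6
after-turn axes units [-0.002  0.068  0.004]
old opening edges [ 34.2 101.2]
dividers [ 178.5 -109.3  -36. ]
0.041 [(-27, 29), (-26, 30), (-25, 30), (-24, 30), (-23, 31), (-22, 34), (-8, 41), (32, 41), (33, 38), (34, 37), (35, 41), (65, 79), (66, 79), (93, 47), (94, 37), (95, 38), (96, 47), (109, 49), (110, 47), (111, 48), (131, 49), (132, 49), (133, 49), (147, 25), (148, 24), (149, 24), (150, 24), (151, 24), (152, 25), (153, 26)]
0.035 [(-27, 29), (-25, 30), (-24, 31), (30, 41), (31, 39), (32, 37), (33, 38), (34, 43), (35, 52), (64, 79), (65, 80), (92, 53), (93, 40), (94, 37), (95, 45), (96, 53), (109, 48), (110, 47), (111, 50), (131, 49), (132, 49), (133, 49), (147, 28), (148, 24), (149, 25), (150, 24), (151, 24), (152, 24), (153, 25), (154, 27)]
```

```bash
python3 -m creep '[[-0.08,0,0,-1,0],[0,0,0,-1,0],[0,0,0,-1,0],[0,0,0,-1,0],[0,0,0,-1,0],[0,0,0,-1,0],[0,0,0,-1,0],[0,0,0,0,0],[0,0,0,0,0.5],[0,0,0,0,0.5],[0,0,-0.5,0,0.5],[0,0,-0.5,0,0.5]]'
python3 -m creep '[[0,0,0,1,0.5],[0,0,0,1,0.5],[0,0,0,1,0.5],[0,0,0,1,0.5],[0,0,0,1,0.5],[0,0,0,1,0.5],[0,0,0,1,0.5],[0,0,0,1,0.5],[0,0,0,1,0.5],[0,0,0,1,0.5],[0,0,0,1,0.5],[0,0,0,1,0.5]]'
python3 -m creep '[[0,0,0,1,0.5],[0,0,0,1,0.5],[0,0,0,1,0.5],[0,0,0,1,0.5],[0,0,0,1,0.5],[0,0,0,1,0.5],[0,0,0,1,0.5],[0,0,0,1,0.5],[0,0,0,1,0.5],[0,0,0,1,0.5],[0,0,0,1,0.5],[0,0,0,1,0.5]]'
python3 -m creep '[[0,0,0,1,0.5],[0,0,0,1,0.5],[0,0,0,1,0.5],[0,0,0,1,0.5],[0,0,0,1,0.5],[0,0,0,1,0.5],[0,0,0,1,0.5],[0,0,0,1,0.5],[0,0,0,1,0.5],[0,0,0,1,0.5],[0,0,0,1,0.5],[0,0,0,1,0.5]]'
python3 -c "
from h import *
go([.6143,-.2548,.053],-114.6)"
```

```text
clock: 10.1
position: [0.6112, -0.2507, 0.0944]
ee_rot: [0.669, 3.069, -0.0]
force: [-0.6, 0.1, 0.4]
width: 0.489
gripper_force: 0.0
clock: 11.6
position: [0.6116, -0.2507, 0.0945]
ee_rot: [1.862, 2.529, 0.002]
force: [-0.2, -0.4, -0.2]
width: 0.502
gripper_force: 0.0
clock: 13.1
position: [0.6117, -0.2505, 0.0944]
ee_rot: [2.73, 1.554, 0.003]
force: [0.5, 0.5, -1.5]
width: 0.498
gripper_force: 0.0
clock: 14.6
position: [0.6118, -0.2503, 0.0943]
ee_rot: [-3.126, -0.309, -0.003]
force: [-0.4, 0.0, -0.2]
width: 0.496
gripper_force: 0.0
t 14.6 pos [ 0.6118 -0.2503  0.0943] yaw -78.69 j [-0.28  0.83  1.02  1.67 -0.79  1.1  -0.39] F [-0.4  0.  -0.2] w 0.496 gf 0.0
now axes units xyz [0.038 0.124 1.033] turn 8.98
after-turn axes units [0.105 0.076 1.033]
```

```bash
python3 -m creep '[[0,0,0,1,0.5],[0,0,0,1,0.5],[0,0,0,1,0.5],[0,0,0,1,0.5],[0,0,0,1,0.5],[0,0,0,1,0.5],[0,0,0,1,0.5],[0,0,0,1,0.5],[0.1,0.08,0,1,0.5],[0,0,0,0,0.5]]'
python3 - <<'E'
from h import *
go([.6143,-.2548,.053],-114.6)
im=grab('side'); px=im['pixels']
x0,y0=305-60,175-60; c=cv2.resize(px[y0:y0+120,x0:x0+120],(600,600),interpolation=cv2.INTER_CUBIC)
cv2.imwrite('pics/c3.png',np.clip(c*1.5,0,255).astype(np.uint8))
E
```

```text
clock: 15.85
position: [0.6142, -0.255, 0.0939]
ee_rot: [-3.069, 0.668, -0.002]
force: [-0.2, -0.2, -0.3]
width: 0.499
gripper_force: 0.0
t 15.85 pos [ 0.6142 -0.255   0.0939] yaw -114.55 j [-0.32  0.92  1.16  1.67 -0.9   1.19 -0.93] F [-0.2 -0.2 -0.3] w 0.499 gf 0.0
now axes units xyz [-0.002 -0.006  1.022] turn 0.01
after-turn axes units [-0.    -0.007  1.022]
```

View pics/c3.png

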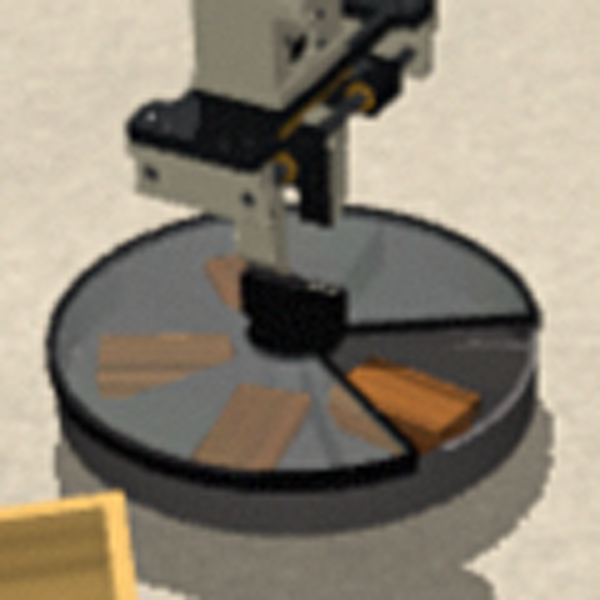

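The opening has moved to the right in this view (crop (460,380)), and the bar (300,300) sits between the fingers. I'll grip it again and finish the turn.

```bash
python3 -m creep '[[0,0,0.5,0,0.5],[0,0,0.5,0,0.5],[0,0,0,0,0],[0,0,0,0,0],[0,0,0,0,0],[0,0,0,-1,0],[0,0,0,-1,0],[0,0,0,-1,0],[0,0,0,-1,0],[0,0,0,-1,0],[0,0,0,-1,0],[0,0,0,-1,0]]'
python3 -m creep '[[0,0,0,-1,0],[0,0,0,-1,0],[0,0,0,-1,0],[0,0,0,-1,0],[0,0,0,-1,0],[0,0,0,-1,0],[0,0,0,-1,0],[0,0,0,-0.9,0],[0,0,0,0,0]]'
python3 - <<'E'
from h import *
go([.6143,-.2548,.053],-55.2)
im=grab('top'); px=im['pixels']
c=cv2.resize(px[150:290,395:535],(560,560),interpolation=cv2.INTER_CUBIC)
cv2.imwrite('pics/c4.png',np.clip(c*1.5,0,255).astype(np.uint8))
E
```

```text
clock: 17.4
position: [0.6136, -0.2561, 0.0532]
ee_rot: [3.139, 0.095, 0.001]
force: [0.6, -2.1, -3.1]
width: 0.149
gripper_force: 29.8
clock: 18.52
position: [0.614, -0.2569, 0.0532]
ee_rot: [2.993, 0.943, 0.001]
force: [3.1, -4.7, -5.9]
width: 0.15
gripper_force: 29.9
t 18.52 pos [ 0.614  -0.2569  0.0532] yaw -55.01 j [-0.21  0.83  0.89  1.69 -0.75  0.99 -0.01] F [ 3.1 -4.7 -5.9] w 0.15 gf 29.9
now axes units xyz [ 0.037 -0.039  0.005] turn 0.05
after-turn axes units [ 0.037 -0.039  0.005]
```

View pics/c4.png

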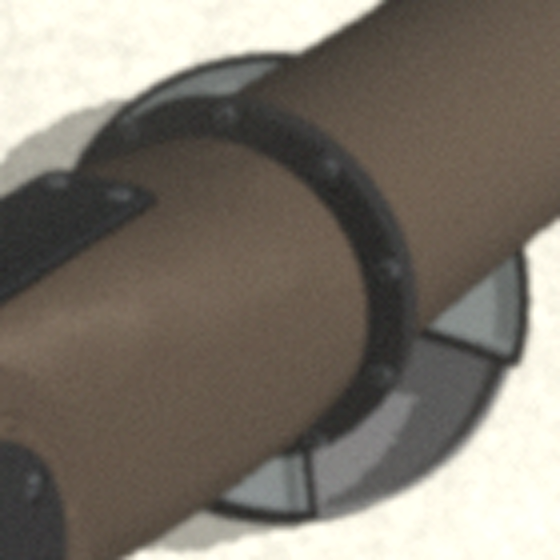

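The arm hides most of the cover, but both trim tips can be seen, at crop (312,517) and (515,361), and they bracket the empty compartment. I'll release, rise, start toward the sample, then measure the opening with the arm clear.

```bash
python3 -m creep '[[0,0,0,0,0.5],[0,0,0,0,0.5],[0,0,-1,0,0.6],[0,0,-1,0,0.6],[0,0,-1,0,0.6]]'
python3 - <<'E'
from h import *
go([.5955,.1068,.17],-77.5)
im=grab('top'); c=np.array([.6143,-.2548])
ang=lambda a:np.degrees(np.arctan2(*(a[:,:2]-c).T[::-1])).round(1)
print('tips',ang(on_plane(im,[(473,279.3),(523.7,240.2)],.041)))
E
```

```text
clock: 19.2
position: [0.6133, -0.2551, 0.1741]
ee_rot: [-2.996, -0.944, 0.0]
force: [0.2, -0.3, -1.2]
width: 0.59
gripper_force: 0.0
t 19.2 pos [ 0.6133 -0.2551  0.1741] yaw -55.02 j [-0.26  0.71  0.99  1.58 -0.63  1.19 -0.1 ] F [ 0.2 -0.3 -1.2] w 0.59 gf 0.0
now axes units xyz [ 4.822 -7.668  0.105] turn 5.62
after-turn axes units [ 1.524 -8.929  0.104]
tips [-178.  -111.6]
```

```bash
python3 -m creep '[[0,0,0,1,0.65],[0,0,0,1,0.65],[0,0,0,1,0.65],[0,0,0,1,0.65],[0,0,0,1,0.65],[0.2,-0.6,0,0.62,0.65],[0.2,-1,0,0,0.65],[0.2,-1,0,0,0.65],[0,-1,0,0,0.65],[0,-1,0,0,0.65],[0,-1,0,0,0.65],[0,-1,0,0,0.65]]'
python3 - <<'E'
from h import *
go([.5618,.0994,.10],-77.5)
E
```

```text
clock: 20.75
position: [0.5782, 0.0093, 0.1728]
ee_rot: [-3.122, -0.342, -0.0]
force: [0.6, 0.9, 0.0]
width: 0.648
gripper_force: 0.0
t 20.75 pos [0.5782 0.0093 0.1728] yaw -77.49 j [-0.85  0.68  1.21  1.82 -0.7   1.15 -0.76] F [0.6 0.9 0. ] w 0.648 gf 0.0
now axes units xyz [ 0.087 -2.288  1.821] turn 0.0
after-turn axes units [ 0.087 -2.288  1.82 ]
```

```bash
python3 -m creep '[[0.09,-1,0,0,0.65],[0,-0.9,0.5,0,0.65],[0,-0.39,0.7,0,0.65],[0,0,0.7,0,0.65],[0,0,0.7,0,0.65],[0,0,0.4,0,0.65],[0,0,0,0,0.65]]'
python3 - <<'E'
from h import *
go([.5955,.1068,.003],-77.5)
im=grab('top'); s=grab('side')
def ends(im,box,sgn):
    x0,y0,x1,y1=box; hsv=cv2.cvtColor(im['pixels'],cv2.COLOR_BGR2HSV); m=cv2.inRange(hsv,(0,90,40),(16,255,255))[y0:y1,x0:x1]
    cs=cv2.findContours(m,0,2)[0]
    if not cs: return print('none')
    cn=max(cs,key=cv2.contourArea).reshape(-1,2)+[x0,y0]; w=on_plane(im,cn,.01)[:,:2]
    a=np.radians(12.5); print(len(cn),(w@[np.cos(a),np.sin(a)]).min().round(4),(w@[-np.sin(a),np.cos(a)]).min().round(4),(w@[-np.sin(a),np.cos(a)]).max().round(4))
ends(im,(280,205,322,245),1); ends(s,(270,270,310,310),1)
c=np.zeros((400,800,3),np.uint8)
c[:,:400]=cv2.resize(im['pixels'][180:260,260:340],(400,400)); c[:,400:]=cv2.resize(s['pixels'][230:330,230:330],(400,400))
cv2.imwrite('pics/c5.png',np.clip(c*1.5,0,255).astype(np.uint8))
E
```

```text
clock: 21.62
position: [0.5619, 0.0979, 0.0522]
ee_rot: [3.123, 0.342, -0.002]
force: [-0.0, -0.4, 0.2]
width: 0.652
gripper_force: 0.0
t 21.62 pos [0.5619 0.0979 0.0522] yaw -77.51 j [-0.93  0.81  1.07  1.94 -0.88  0.96 -0.78] F [-0.  -0.4  0.2] w 0.652 gf 0.0
now axes units xyz [ 0.871 -0.036  1.229] turn -0.0
after-turn axes units [ 0.869 -0.036  1.23 ]
none
24 0.607 -0.0429 0.0057
```

View pics/c5.png

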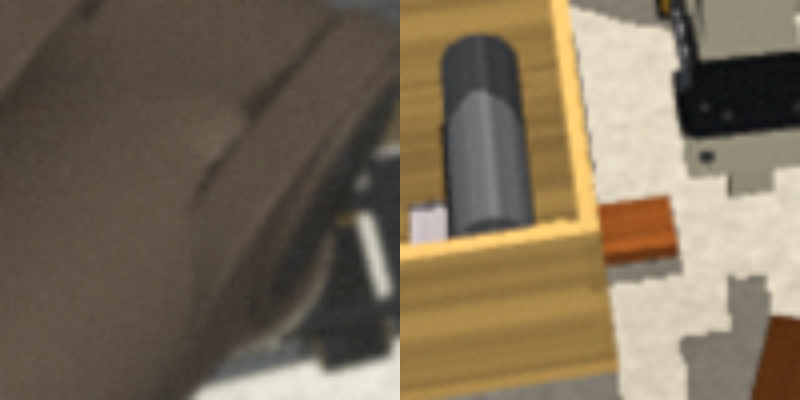

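The side view shows the sample's end clear of the gripper at crop (675,230). Both views put the end at about 0.607 along its axis. I'll lower, move in until the pads overlap the end, and grip.

```bash
python3 -m creep '[[0,-0.04,0.6,0,0.65],[0,0,0.6,0,0.65],[0.3,0,0,0,0.65],[0.4,0,0,0,0.65],[0.18,0,0,0,0.65],[0,0,0,0,0.65]]' 60
python3 -c "
from h import *
go([.5955,.1068,.003],-77.5)"
```

```text
clock: 22.48
position: [0.5975, 0.1072, 0.0056]
ee_rot: [3.123, 0.343, 0.002]
force: [0.5, -0.1, 0.2]
width: 0.651
gripper_force: 0.0
t 22.48 pos [0.5975 0.1072 0.0056] yaw -77.47 j [-0.87  0.9   0.99  1.87 -0.95  0.93 -0.77] F [ 0.5 -0.1  0.2] w 0.651 gf 0.0
now axes units xyz [-0.051 -0.001  0.066] turn 0.01
after-turn axes units [-0.051 -0.001  0.066]
```

```bash
python3 -m creep '[[0,0,0.06,0,0.65],[0,0,0,0,0.3],[0,0,0,0,0.3],[0,0,0,0,0.3],[0,0,0,0,0.3],[0,0,0,0,0.3]]' 60
python3 -c "
from h import *
go([.5955,.1068,.003],-77.5)"
```

```text
clock: 23.22
position: [0.5962, 0.1071, 0.0023]
ee_rot: [3.123, 0.342, -0.001]
force: [-1.2, -1.1, 0.1]
width: 0.411
gripper_force: 60.0
t 23.23 pos [0.5962 0.1071 0.0023] yaw -77.51 j [-0.87  0.9   0.99  1.88 -0.96  0.93 -0.76] F [-1.2 -1.1  0.1] w 0.411 gf 60.0
now axes units xyz [-0.018  0.003 -0.018] turn -0.0
after-turn axes units [-0.018  0.003 -0.018]
```

```bash
python3 -m creep '[[-0.05,0,0,0,0.3],[-0.1,0,0,0,0.3],[-0.1,0,0,0,0.3],[-0.1,0,0,0,0.3],[-0.1,0,0,0,0.3],[0,0,0,0,0.3]]'
python3 - <<'E'
from h import *
go([.5955,.1068,.003],-77.5)
s=grab('side'); cv2.imwrite('pics/c6.png',np.clip(cv2.resize(s['pixels'][200:340,180:360],(720,560))*1.5,0,255).astype(np.uint8))
E
```

```text
clock: 23.98
position: [0.5808, 0.1038, 0.0031]
ee_rot: [3.123, 0.343, 0.006]
force: [5.2, -0.1, 0.2]
width: 0.41
gripper_force: 60.0
t 23.98 pos [0.5808 0.1038 0.0031] yaw -77.46 j [-0.88  0.88  0.99  1.92 -0.96  0.9  -0.74] F [ 5.2 -0.1  0.2] w 0.41 gf 60.0
now axes units xyz [0.374 0.007 0.003] turn 0.01
after-turn axes units [0.374 0.006 0.002]
```

View pics/c6.png

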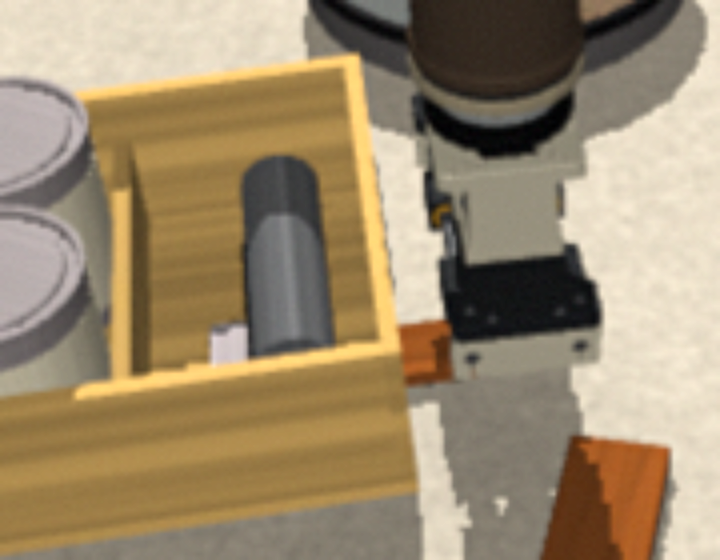

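The side view shows the gripper on the sample's end, with the crate's near front corner at about (281,287), where it was before. I'll keep drawing slowly.

```bash
python3 -m creep '[[-0.1,0,0,0,0.3],[-0.1,0,0,0,0.3],[-0.1,0,0,0,0.3],[-0.1,0,0,0,0.3],[-0.1,0,0,0,0.3],[-0.1,0,0,0,0.3],[-0.1,0,0,0,0.3],[-0.2,0,0,0,0.3],[-0.3,0,0,0,0.3],[-0.4,0,0,0,0.3],[0,0,0,0,0.3]]'
python3 - <<'E'
from h import *
go([.5955,.1068,.003],-77.5)
s=grab('side'); cv2.imwrite('pics/c7.png',np.clip(cv2.resize(s['pixels'][200:340,180:360],(720,560))*1.5,0,255).astype(np.uint8))
E
```

```text
clock: 25.4
position: [0.5148, 0.0892, 0.0024]
ee_rot: [-3.122, -0.341, 0.002]
force: [0.4, -0.5, -0.7]
width: 0.413
gripper_force: 60.0
t 25.4 pos [0.5148 0.0892 0.0024] yaw -77.55 j [-0.92  0.81  0.99  2.09 -0.99  0.82 -0.66] F [ 0.4 -0.5 -0.7] w 0.413 gf 60.0
now axes units xyz [ 2.064  0.006 -0.018] turn -0.01
after-turn axes units [ 2.064  0.008 -0.016]
```

View pics/c7.png

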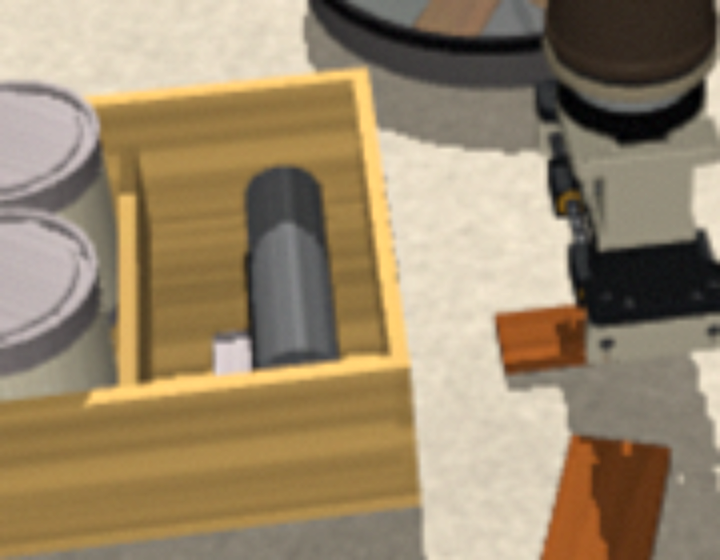

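The sample is fully out and lies flat. The crate front has sunk to the counter with its corner where it was. I'll regrip 16 mm further in, for more clearance inside the box, then lift and measure the hold.

```bash
python3 -m creep '[[0,0,0,0,0.55],[0,0,0,0,0.55],[0.2,0,0,0,0.55],[0.2,0,0,0,0.55],[0,0,0,0,0.3],[0,0,0,0,0.3],[0,0,0,0,0.3],[0,0,0,0,0.3],[0,0,-0.5,0,0.3],[0,0,-1,0,0.3],[0,0,-1,0,0.3],[0,0,0,0,0.3]]' 40
python3 - <<'E'
from h import *
go([.55,-.30,.10],-55.2)
s=grab('side'); P=s['position']; st=readout.observe(); M=R.from_rotvec(st['ee_rot']).as_matrix(); t=st['position']
hsv=cv2.cvtColor(s['pixels'],cv2.COLOR_BGR2HSV); m=cv2.inRange(hsv,(0,90,40),(16,255,255))
c=proj(s,[t+M@[.03,0,0]])[0].astype(int); print(c)
m2=np.zeros_like(m); m2[c[1]-25:c[1]+25,c[0]-25:c[0]+25]=255; m&=m2
n,l,stt,ce=cv2.connectedComponentsWithStats(m); i=1+stt[1:,4].argmax(); print(stt[i],ce[i])
D=depth_pts(s)[l==i]; L=(D-t)@M/1  # tool coords
print(np.percentile(L,[2,25,50,75,98],axis=0).round(4))
v,u=np.nonzero(l==i)
for q in (-.005,-.01): # tool z of top face candidates
    w=on_plane(s,np.c_[u,v],t[2]-q); print(q,((w-t)@M)[:,:2].max(0).round(4),((w-t)@M)[:,:2].min(0).round(4))
E
```

```text
clock: 26.95
position: [0.5335, 0.0928, 0.1047]
ee_rot: [-3.122, -0.342, -0.007]
force: [-0.6, 0.1, -0.2]
width: 0.434
gripper_force: 40.0
t 26.95 pos [0.5335 0.0928 0.1047] yaw -77.5 j [-1.02  0.71  1.16  1.98 -0.79  1.   -0.82] F [-0.6  0.1 -0.2] w 0.434 gf 40.0
now axes units xyz [-1.724  9.677  0.108] turn -5.57
after-turn axes units [-5.266  8.299  0.118]
[314 249]
[301 241  24  17 256] [309.91015625 249.33203125]
[[ 0.0141 -0.0795 -0.066 ]
 [ 0.0311 -0.0184 -0.0089]
 [ 0.0394 -0.0071 -0.0078]
 [ 0.0486  0.0068 -0.0064]
 [ 0.0561  0.1392  0.0928]]
-0.005 [0.0568 0.0236] [ 0.0116 -0.0245]
-0.01 [0.0574 0.0176] [ 0.0125 -0.0302]
```

```bash
python3 -m creep '[[0,0,0,-1,0.3],[0,0,0,-1,0.3],[0,0,0,-1,0.3],[0,0,0,-1,0.3],[0,0,0,-1,0.3],[-0.3,0.5,0,-0.57,0.3],[-0.7,1,0,0,0.3],[-0.7,1,0,0,0.3],[-0.7,1,0,0,0.3],[-0.7,1,0,0,0.3],[-0.7,1,0,0,0.3],[-0.7,1,0,0,0.3]]'
python3 -m creep '[[-0.6,0.9,0,0,0.3],[-0.4,0.6,0,0,0.3],[-0.2,0.3,0,0,0.3],[0,0,0,0,0.3]]'
python3 -c "
from h import *
go([.5351,-.3099,.0105],-55.2)
im=grab('top'); cv2.imwrite('pics/c8.png',im['pixels'])"
```

```text
clock: 28.5
position: [0.5307, -0.2242, 0.1009]
ee_rot: [-2.996, -0.939, 0.002]
force: [1.1, 1.1, -0.6]
width: 0.428
gripper_force: 40.0
clock: 29.0
position: [0.5326, -0.31, 0.1015]
ee_rot: [-2.998, -0.937, 0.001]
force: [-0.7, 0.7, -0.4]
width: 0.429
gripper_force: 40.0
t 29.0 pos [ 0.5326 -0.31    0.1015] yaw -55.29 j [-0.15  0.72  0.94  1.78 -0.68  1.01  0.1 ] F [-0.7  0.7 -0.4] w 0.429 gf 40.0
now axes units xyz [0.055 0.036 2.275] turn -0.02
after-turn axes units [0.053 0.033 2.275]
```

```bash
python3 -m creep '[[0.05,0.035,0.5,0,0.3],[0,0,0.5,0,0.3],[0,0,0.4,0,0.3],[0,0,0.2,0,0.3],[0,0,0.2,0,0.3],[0,0,0,0,0.3]]'
python3 - <<'E'
from h import *
go([.5351,-.3099,.0105],-55.2)
c=[.6143,-.2548]
s=grab('side'); x0,y0=245,115
a=cv2.resize(s['pixels'][130:230,250:365],(690,600),interpolation=cv2.INTER_CUBIC)
cv2.imwrite('pics/c9.png',np.clip(a*1.5,0,255).astype(np.uint8))
E
```

```text
clock: 29.8
position: [0.5354, -0.3099, 0.03]
ee_rot: [-2.998, -0.939, 0.001]
force: [0.7, -0.5, -0.8]
width: 0.431
gripper_force: 40.0
t 29.8 pos [ 0.5354 -0.3099  0.03  ] yaw -55.23 j [-0.1   0.8   0.86  1.82 -0.77  0.89  0.17] F [ 0.7 -0.5 -0.8] w 0.431 gf 40.0
now axes units xyz [-0.007 -0.003  0.487] turn -0.01
after-turn axes units [-0.007 -0.004  0.487]
```

View pics/c9.png

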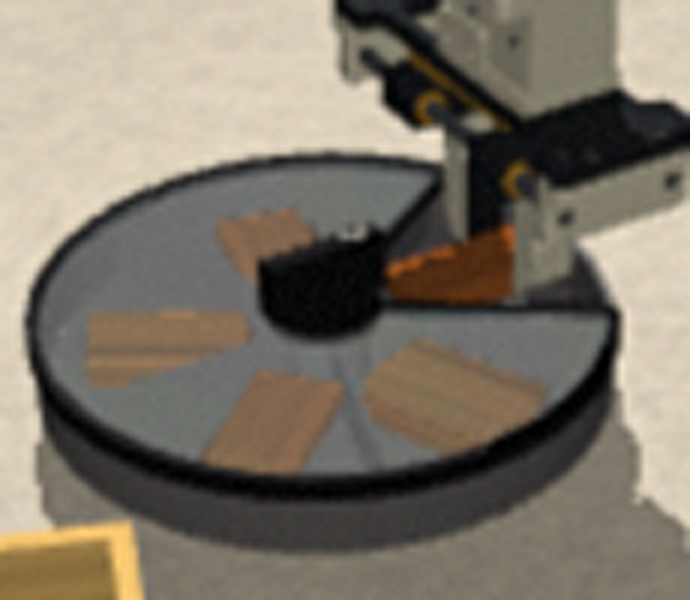

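The sample (crop (450,270)) is inside the opening between the trims, and the force reading shows no contact. I'll lower to the floor, release and rise.

```bash
python3 -m creep '[[0,0,0.2,0,0.3],[0,0,0.15,0,0.3],[0,0,0.12,0,0.3],[0,0,0,0,0.3]]'
python3 -m creep '[[0,0,0,0,0.5],[0,0,0,0,0.5],[0,0,0,0,0.5],[0,0,-0.3,0,0.5],[0,0,-0.5,0,0.5],[0,0,-1,0,0.5],[0,0,-1,0,0.5],[0,0,-1,0,0.5],[-1,-1,-0.5,0,0.5],[-1,-1,0,0,0.5],[-1,-1,0,0,0.5],[-1,-1,0,0,0.5]]'
python3 -m creep '[[-1,0,0,0,0.5],[-1,0,0,0,0.5],[-1,0,0,0,0.5],[0,0,0,0,0.5]]'
python3 - <<'E'
from h import *
im=grab('top'); px=im['pixels']; c=np.array([.6143,-.2548])
hsv=cv2.cvtColor(px,cv2.COLOR_BGR2HSV)
m=cv2.inRange(hsv,(0,115,30),(16,255,255)); n,l,st,ce=cv2.connectedComponentsWithStats(m); P=depth_pts(im)
for i in range(1,n):
    if st[i,4]>150:
        cn=max(cv2.findContours((l==i).astype(np.uint8),0,2)[0],key=cv2.contourArea); r=cv2.boxPoints(cv2.minAreaRect(cn))
        w=on_plane(im,r,.018 if ce[i][0]>400 else .01)[:,:2]; d=w.mean(0)-c
        print(ce[i].round(0),w.mean(0).round(3),'r',np.hypot(*d).round(3),'ang',np.degrees(np.arctan2(d[1],d[0])).round(1),'sides',np.hypot(*(w[1]-w[0])).round(3),np.hypot(*(w[2]-w[1])).round(3),'dir',np.degrees(np.arctan2(*(w[1]-w[0])[::-1])).round(0), 'z',np.percentile(P[l==i][:,2],[5,50,95]).round(4))
g=cv2.cvtColor(px,cv2.COLOR_BGR2GRAY); A=np.radians(np.arange(-200,-90,.5)); pr=[]
for rr in np.arange(.09,.122,.003):
    uv=proj(im,np.c_[c[0]+rr*np.cos(A),c[1]+rr*np.sin(A),np.full(len(A),.041)]).astype(np.float32); pr.append(cv2.remap(g,uv[None,:,0],uv[None,:,1],1)[0])
p=np.median(pr,0); print([(float(np.degrees(a).round(1)),int(x)) for a,x in zip(A,p) if x<34])
# crate front top edge as before
Q=P[190:235,230:370].reshape(-1,3); Q=Q[(Q[:,2]>.085)&(Q[:,2]<.115)]
for b in (.02,.06,.10,.15,.2):
    q=Q[abs(Q[:,1]-b)<.006]; print(b,q[:,0].min().round(3),end=' ')
print(); go([.5,0,.2],-55)
cv2.imwrite('pics/f.png',np.clip(cv2.resize(px[60:400,120:560],(704,544))*1.5,0,255).astype(np.uint8))
E
```

```text
clock: 30.35
position: [0.5353, -0.3097, 0.0111]
ee_rot: [-2.997, -0.939, 0.001]
force: [0.6, -0.4, -0.5]
width: 0.431
gripper_force: 40.0
clock: 31.85
position: [0.311, -0.2699, 0.184]
ee_rot: [-2.998, -0.937, -0.002]
force: [-1.0, -0.4, 2.4]
width: 0.495
gripper_force: 0.0
clock: 32.35
position: [0.2119, -0.3398, 0.1845]
ee_rot: [3.0, 0.929, 0.004]
force: [0.4, 0.2, 0.7]
width: 0.497
gripper_force: 0.0
[485. 250.] [ 0.552 -0.297] r 0.075 ang -146.1 sides 0.04 0.069 dir -53.0 z [0.0137 0.0172 0.0206]
[250. 271.] [0.52  0.225] r 0.489 ang 101.1 sides 0.049 0.09 dir -5.0 z [0.009  0.0125 0.0161]
[294. 342.] [0.362 0.129] r 0.46 ang 123.3 sides 0.049 0.089 dir -31.0 z [0.0087 0.0124 0.0158]
[218. 350.] [0.351 0.295] r 0.609 ang 115.6 sides 0.06 0.097 dir -88.0 z [0.0228 0.0267 0.0303]
[115. 409.] [0.234 0.512] r 0.856 ang 116.4 sides 0.059 0.037 dir -80.0 z [0.0032 0.0131 0.0172]
[ 50. 421.] [0.212 0.651] r 0.991 ang 113.9 sides 0.057 0.037 dir -81.0 z [0.0026 0.0131 0.0174]
[(-113.5, 32), (-113.0, 30), (-112.5, 28), (-112.0, 28), (-111.5, 30)]
0.02 0.656 0.06 0.647 0.1 0.638 0.15 0.628 0.2 0.617 
t 32.4 pos [ 0.2133 -0.339   0.1843] yaw -55.46 j [-0.18  0.2   1.26  2.2  -0.25  0.9   0.27] F [ 1.3  0.3 -0.3] w 0.5 gf 0.0
now axes units xyz [10.711 -2.917 -0.375] turn -0.11
after-turn axes units [10.733 -2.831 -0.393]
```

Run:
```python
from h import *
im=grab('top'); g=cv2.cvtColor(im['pixels'],cv2.COLOR_BGR2GRAY); c=np.array([.6143,-.2548])
for rr in(.09,.10,.11,.118):
  for z,lo,hi in((.041,-200,-165),(.041,-125,-95)):
    A=np.arange(lo,hi,.5); a=np.radians(A); uv=proj(im,np.c_[c[0]+rr*np.cos(a),c[1]+rr*np.sin(a),np.full(len(a),z)]).astype(np.float32)
    p=cv2.remap(g,uv[None,:,0],uv[None,:,1],1)[0].astype(float); k=p.argmin(); w=np.clip(np.median(p)-8-p,0,None)*(abs(A-A[k])<4)
    print(rr,lo,(w@A/w.sum()).round(2),p.min(),end=' | ')
  print()
D=depth_pts(im); 
m=(abs(D[...,2]-.072)<.003)&(np.hypot(D[...,0]-c[0],D[...,1]-c[1])<.06); q=D[m][:,:2].astype(np.float32); mu,v=cv2.PCACompute(q,None); print('bar',mu,np.degrees(np.arctan2(v[0,1],v[0,0])))
```

```text
0.09 -200 -177.63 36.0 | 0.09 -125 -112.72 27.0 | 
0.1 -200 -177.82 36.0 | 0.1 -125 -112.41 25.0 | 
0.11 -200 -177.93 35.0 | 0.11 -125 -112.39 28.0 | 
0.118 -200 -177.84 36.0 | 0.118 -125 -113.11 26.0 | 
bar [[ 0.61408633 -0.25397938]] 33.80323
```

The trim edges put the opening's middle at -145.2°, and the dividers give the compartment's middle as -145.3°. The sample lies flat, with its top about 17 mm up, and the bystanders and crate have not moved.

```bash
python3 -c "
from cell import sign_off
print(sign_off())"
```

```text
the job is handed in; nothing more can be done
None
```

I turned the cover so its opening is over the empty compartment, drew the sample out from under the crate, laid it flat inside, and handed the job in at about 32 s; by my measurements the crate only sank as expected, and I saw no sign the bystanders moved, though I only measured the sanding block.

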